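Clear the dry block heater

ROBOT

A 6-joint arm with a two-finger parallel gripper is mounted at the origin on a cart in front of the work surface, level with it; the furniture and walls round the work are solid. World frame = base frame: x ahead of the robot, y to its left, z up, the work surface at z = 0. Lengths are in mm, angles in rad, forces in N, time in s.
With the tool pointing down it reaches from about 325 to 900 mm from the base axis. Payload 6.1 kg.
Tool frame: the origin (TCP) lies midway between the tips of the shut fingers; the grasp point (between the pads) lies 19 mm behind it; z points along the fingers, y is the line along which they close (so a half turn about z gives the same grasp; the last joint's range is limited). The gripper opens to 85 mm and grips with 20 to 120 N. Pads are 22 mm wide; open, the fingers measure 114 mm over their backs; the gripper's body (76 mm by 85 mm) begins 54 mm behind the grasp point. The pads swing forward as they close: fully open they stand 13 mm farther back than shut.
Start: joints at [-1.38, 0.22, 1.526, -0, 1.395, -0.126], TCP at [194.697, -593.893, 231.3] pointing down, gripper open.
Joint ranges: [-2.98, 2.98], [-0.91, 2.08], [0.09, 2.57], [-1.24, 4.39], [0.2, 2.65], [-2.68, 2.68]. Speed limits (rad/s): [2.57, 2.57, 3.01, 3.14, 3.14, 3.14].

INTERFACE

Orientations are given as [roll, pitch, yaw] about the fixed x, y, z axes, in that order (R = Rz(yaw) Ry(pitch) Rx(roll)).
In Python, from rig import arm gives the robot as it stands.
- The arm moves only by the shell command python3 -m handwheel 'ROWS' [OPENING] [FORCE]. ROWS is JSON, a list of rows, each an object of numbers: "x", "y", "z": the shift along the tool's x, y, z in cm; "ax", "ay", "az": the turn, a rotation vector about the tool's x, y, z in degrees. A call has 1 to 20 rows; each row shifts and turns the commanded pose from where the row before left it, along the tool's axes as they then stand; what a row does not reach is not made up. A row lasts 1/12 s, in which the tool goes at most 41.7 mm and 7.16 degrees, less where a joint would pass 70% of its speed; a pose out of reach is approached as far as the arm can. A call with a gripper value outside its range is refused whole. OPENING is the finger opening in cm, from 0 to 8.54, set as the call begins (- or left out, the last holds). The fingers move at their own pace and stop on an object; FORCE is the grip in N (left out, the last holds). Time passes only in rows, so rows that do not move let the fingers close. It gives the time, the measured TCP pose, the force, the opening and the grip force at its end, in the units of the state.
- arm.state(): the state, without advancing time (a new reading comes with each control period).
- arm.camera(name): name is "scene" or "top" or "wrist"; returns a dict with "frame" (420x560x3 uint8, red, green, blue), "camera_matrix" (3x3 intrinsics, pixels), "camera_from_world" (4x4, takes a point from world to camera coordinates). Camera axes: x right, y down, z forward; pixel columns grow to the right and rows downward; lengths in mm; the calibration is good to about 2 mm. A picture is of the moment at which its call begins. There is no depth.
- arm.job_done(): hands the job in; it is judged then, once.
Trained networks look in a picture, given as the dict that the camera call returned (one of the last four; its "shot" number tells which), for a name from the list of things; names that differ only in an ending like _2 or _b are one class to them, and where a whole thing is asked for, a point or a joint stands for the part that bears it (a point fixed in the world has none). Each returns a list of dicts, best first, with "confidence" (0 to 1); they miss things now and then, are a little off and sometimes report something else, mostly with a low value. They report only what shows in the picture. A call takes as long as a camera call.
- arm.search_frame(picture, thing): "centre" ([x, y, z] in mm, in world coordinates, good to about 4 mm: the middle of the surface that is visible of it).
The state is a dict: "clock": time; "qpos": joint angles; "dq": joint speeds; "joint_torque": joint torques, N m; "position": TCP position; "eef_rot": TCP orientation; "wrist_force": force on the tool from outside, world axes, zero at the start; "moment": the same for the moment, N m; "opening": finger opening in mm; "grip_force": force on a finger pad.
Only numpy, scipy, OpenCV 4.12 (cv2) and the standard library are available. Lean on these libraries where they do the work, as an engineer would, in place of code of your own. Each camera call takes 0.05 s, during which the arm holds its last target. There are 200 camera calls.

TASK

Clear the dry block heater after the run: lift the middle insert straight up by its yellow fin out from between the two neighbour blocks and lay it upright on the yellow outline of the same shape, and stand each vial in the holder that has the colour of its cap, in any order. Set everything down gently and upright, without dropping it, let go, and leave the glass beaker where it is.

Things in the scene. Friction and masses are not known exactly. Their poses are not given: they have to be found in the camera images.
- heater: Fixed dry block heater: white housing 112 (x) x 286 (y) x 40 mm, display and dial at -x; origin centre of underside. On it two fixed dark blocks, tops at z=70 mm, and a bay between them (floor z=40). Wells 28 mm wide, 10 deep at x=0, y=-110, -62, +62, +110 mm; one is empty. Grip with fingers closing along its x: nothing there is above z=70.
- insert: Loose aluminium block 70 (x) x 44 (y) x 30 mm, 0.25 kg, T-key on each y side (80 mm over both), yellow grip fin mid-top 10 mm thick in x, 34 long in y, z=29 to 69 mm. Origin centre of underside, z up. Starts at heater (0,0,40 mm), axes parallel; keys in the neighbours' T-slots (2 mm play, 30 mm deep), free only straight up. Half turn about z: same.
- insert_pad: Fixed flat black plate 90 (x) x 100 (y) x 3 mm on the bench bearing the insert's outline (rectangle with a T-key on each y side) filled in yellow; origin centre of the underside, top at z = 3 mm. The insert's x axis belongs along this x axis, either way round.
- vial_red: Small glass screw vial with a bright red cap, loose, 23 mm diameter, 47 mm tall (cap from 37 mm up, same or slightly smaller width), about 22 g; origin centre of the underside, z up along its axis. Starts upright in one of the heater's wells, 37 mm of it standing out above the blocks.
- vial_blue: Small glass screw vial with a blue cap, loose, 23 mm diameter, 47 mm tall (cap from 37 mm up, same or slightly smaller width), about 22 g; origin centre of the underside, z up along its axis. Starts upright in one of the heater's wells, 37 mm of it standing out above the blocks.
- vial_grey: Small glass screw vial with a pale grey cap, loose, 23 mm diameter, 47 mm tall (cap from 37 mm up, same or slightly smaller width), about 22 g; origin centre of the underside, z up along its axis. Starts upright in one of the heater's wells, 37 mm of it standing out above the blocks.
- holder_red: Bright red round vial holder, fixed on the bench: dish 60 mm outside diameter, 12 mm tall, open at the top, inner diameter 44 to 46 mm, inner floor at z = 3 mm; origin centre of the underside.
- holder_blue: Blue round vial holder, fixed on the bench: dish 60 mm outside diameter, 12 mm tall, open at the top, inner diameter 44 to 46 mm, inner floor at z = 3 mm; origin centre of the underside.
- holder_grey: Pale grey round vial holder, fixed on the bench: dish 60 mm outside diameter, 12 mm tall, open at the top, inner diameter 44 to 46 mm, inner floor at z = 3 mm; origin centre of the underside.
- glass_beaker: Clear glass beaker, 54 mm wide, 68 mm tall, loose, standing beside the work; origin centre of the underside. A bystander: not to be moved.

How it is judged:
By the outcome, as a careful person would: the job done as asked, in the order asked, and still so for the second after the job is handed in, with the robot touching nothing.
It also fails if it takes over 106 s, if anything falls off the work surface, if the arm or the gripper's body presses on something with over 40 N, if the wrist force passes 120 N, or if a joint passes its speed limit or range.

## Working session

There is one attempt and no reset: what is moved stays moved. The work goes in short steps, Python scripts to look and compute and a shell command to move; the robot and the scene stay as the last step left them, time stands still between calls to the robot, and variables do not carry over. Pictures are saved under pics/ and viewed, at most 17 in all, crops included, and the job is handed in when it is done.

```bash
mkdir -p pics; ls
cat > h.py <<'E'
import numpy as np,cv2
from rig import arm
def shot(n,f=None):
    p=arm.camera(n)
    if f: cv2.imwrite('pics/'+f,cv2.cvtColor(p['frame'],cv2.COLOR_RGB2BGR))
    return p
def px(p,w):
    c=p['camera_from_world']@np.r_[w,1.]; u=p['camera_matrix']@c[:3]; return u[:2]/u[2]
def world(p,uv,z):
    T=p['camera_from_world'];R=T[:3,:3];o=-R.T@T[:3,3]
    d=R.T@np.linalg.inv(p['camera_matrix'])@np.r_[uv,1.]
    return o+d*(z-o[2])/d[2]
E
python3 - <<'E'
from h import *
s=arm.state();print({k:np.round(v,3) for k,v in s.items()})
p=shot('top','top1.png')
for n in 'heater insert insert_pad vial_red vial_blue vial_grey holder_red holder_blue holder_grey glass_beaker'.split():
    print(n,[(np.round(d['centre']),round(d['confidence'],2)) for d in arm.search_frame(p,n)[:2]])
shot('scene','sc1.png')
E
```

```text
pics
{'clock': np.float64(0.0), 'qpos': array([-1.38 ,  0.221,  1.528, -0.   ,  1.395, -0.126]), 'dq': array([-0.   ,  0.   , -0.001,  0.001,  0.001,  0.001]), 'joint_torque': array([ 1.0000e-03, -4.9690e+01, -3.8939e+01, -0.0000e+00,  1.1000e-02,
       -0.0000e+00]), 'position': array([ 194.583, -593.304,  230.185]), 'eef_rot': array([-3.14 , -0.   ,  0.317]), 'wrist_force': array([-0.869,  0.248,  0.178]), 'moment': array([ 0.009, -0.025, -0.016]), 'grip_force': np.float64(0.0), 'opening': np.float64(85.092)}
heater [(array([462., 198.,  60.]), 0.63), (array([ 562., -275.,   10.]), 0.5)]
insert [(array([473., 221.,  69.]), 0.72)]
insert_pad [(array([ 549., -102.,   -1.]), 0.93)]
vial_red [(array([459., 281., 104.]), 0.4)]
vial_blue [(array([462., 199.,  60.]), 0.46), (array([447., 326., 102.]), 0.43)]
vial_grey [(array([494., 110., 106.]), 0.49)]
holder_red [(array([ 561., -275.,    7.]), 0.65), (array([469., 221.,  70.]), 0.25)]
holder_blue [(array([ 434., -121.,    1.]), 0.57)]
holder_grey [(array([ 423., -280.,   -1.]), 0.8)]
glass_beaker [(array([ 458., -422.,   30.]), 0.65)]
```

View pics/top1.png

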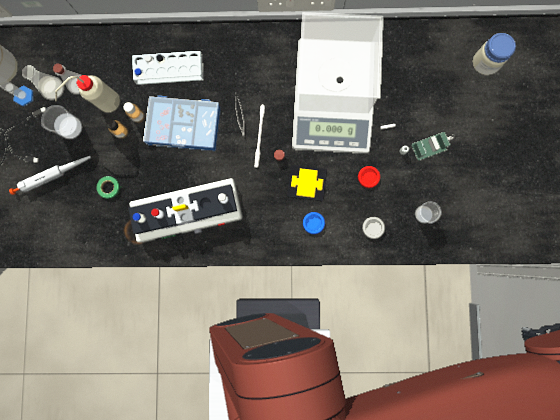

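View pics/sc1.png

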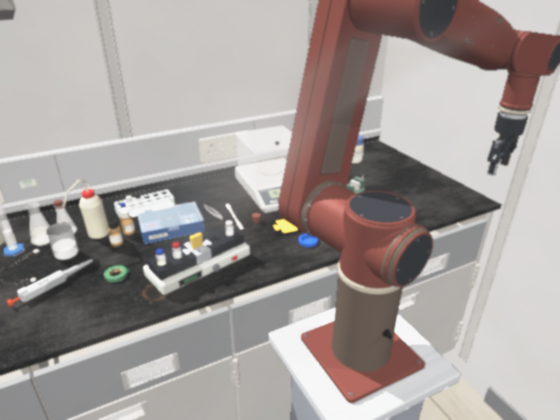

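The top view shows the heater at about (185,210) px, with blue and red vials left of the fin and grey at the right. The pad is at (307,183), the holders at (369,177), (314,223) and (374,228), and the beaker at (428,212). The scene view agrees. Next I segment colours for precise positions.

```bash
cat >> h.py <<'E'
def blob(p,kind,around,r=40):
    h=cv2.cvtColor(p['frame'],cv2.COLOR_RGB2HSV).astype(int);H,S,V=h[...,0],h[...,1],h[...,2]
    m={'red':((H<8)|(H>172))&(S>150)&(V>90),'blue':(H>98)&(H<125)&(S>130)&(V>60),'yellow':(H>20)&(H<36)&(S>130)&(V>100),'grey':(S<40)&(V>150)}[kind]
    yy,xx=np.mgrid[:m.shape[0],:m.shape[1]]
    m=m&(np.hypot(xx-around[0],yy-around[1])<r)
    n,l,st,c=cv2.connectedComponentsWithStats(m.astype(np.uint8))
    if n<2: return None
    k=1+np.argmax(st[1:,4]); ys,xs=np.where(l==k)
    box=cv2.minAreaRect(np.c_[xs,ys].astype(np.float32))
    return c[k],st[k],box
E
python3 - <<'E'
from h import *
p=shot('top')
T=p['camera_from_world'];print('cam',-T[:3,:3].T@T[:3,3], p['camera_matrix'][0,0])
q={'pad':('yellow',(307,183),25,3),'hr':('red',(369,177),18,12),'hb':('blue',(314,223),18,12),'hg':('grey',(374,228),18,12),
'vr':('red',(155,213),10,106),'vb':('blue',(136,217),10,106),'vg':('grey',(223,199),8,106),'fin':('yellow',(180,208),14,109)}
for k,(c,a,r,z) in q.items():
    b=blob(p,c,a,r)
    if b is None: print(k,None);continue
    cc=b[1][:2]+(b[1][2:4]-1)/2
    print(k,b[0].round(1),b[1],np.round(b[2][2],1),world(p,b[0],z).round(1),world(p,cc,z).round(1))
big=cv2.resize(p['frame'][150:260,100:460],None,fx=2.2,fy=2.2,interpolation=cv2.INTER_CUBIC)
cv2.imwrite('pics/crop1.png',cv2.cvtColor(big,cv2.COLOR_RGB2BGR))
E
```

```text
cam [ 335.06911168  -57.73957354 1266.03033422] 467.0521018291068
pad [306.8 182.5] [291 168  33  30 671] 7.1 [ 545.1 -103.6    3. ] [ 545.2 -104.1    3. ]
hr [368.6 176.4] [358 166  22  22 390] 90.0 [ 558.1 -270.8   12. ] [ 557.9 -270.6   12. ]
hb [313.5 222.5] [303 212  22  22 394] 90.0 [ 434.6 -119.4   12. ] [ 434.6 -119.5   12. ]
hg [373.1 227.1] [363 217  21  21 353] 90.0 [ 420.4 -278.5   12. ] [ 420.7 -278.3   12. ]
vr [154.6 212. ] [151 209   8   7  45] 90.0 [458.  283.5 106. ] [458.1 283.7 106. ]
vb [135.6 216. ] [132 213   8   7  49] 90.0 [448.5 331.4 106. ] [448.6 331.6 106. ]
vg [222.4 197.7] [218 193  10  10  76] 45.0 [492.2 112.7 106. ] [492.7 112.4 106. ]
fin [179.8 207.3] [172 204  16   7  69] 76.0 [468.8 219.2 109. ] [469.7 220.  109. ]
```

View pics/crop1.png

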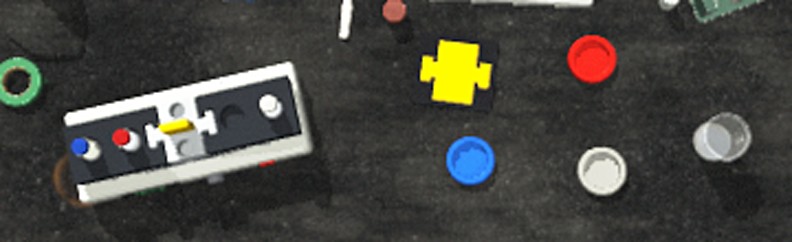

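The crop confirms it: heater yaw is about +11°, the pad's +y side tips toward +x (yaw about -7°), and the empty well is between the insert and grey. I'm rotating and moving over the insert now.

```bash
python3 -m handwheel '[{"az":-6.9},{"az":-6.9},{"az":-6.9},{"az":-6.9},{"az":-6.9},{"az":-6.9},{"az":-6.9},{"az":-6.9},{"az":-6.9},{"az":-6.9},{"az":-6.9},{"az":-6.9},{"x":1.5,"y":0.9},{"x":3,"y":1.7},{"x":3,"y":1.7},{"x":3,"y":1.7},{"x":3,"y":1.7},{"x":3,"y":1.7},{"x":3,"y":1.7},{"x":3,"y":1.7}]' 8.5 40
python3 -m handwheel '[{"x":3,"y":1.7},{"x":3,"y":1.7},{"x":3,"y":1.7},{"x":3,"y":1.7},{"x":3,"y":1.7},{"x":3,"y":1.7},{"x":3,"y":1.7},{"x":3,"y":1.7},{"x":3,"y":1.7},{"x":3,"y":1.7},{"x":3,"y":1.7},{"x":3,"y":1.7},{"x":3,"y":1.7},{"x":3,"y":1.7},{"x":3,"y":1.7},{"x":3,"y":1.7},{"x":2,"y":1.2},{"x":1,"y":0.6},{},{}]'
python3 -c "
from h import *
shot('wrist','w1.png');s=arm.state();print(s['position'],s['eef_rot'],s['clock'],s['wrist_force'])"
```

```text
[ 194.71706186 -593.89881286  231.33619228] [ 3.14153517e+00 -2.43938862e-05  3.16764192e-01] 0.7 [-0.76026138 -0.56458659 -0.39845746]$[0]: bad value
$[0]: bad value
```

View pics/w1.png

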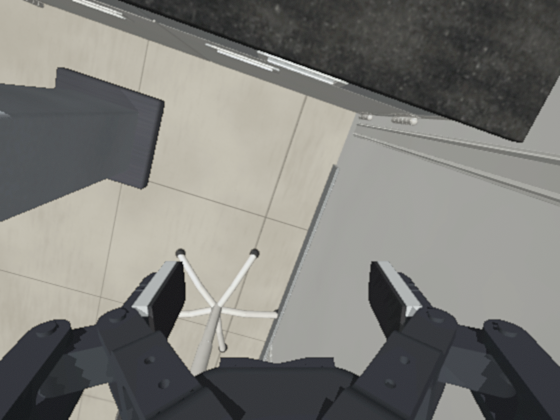

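The wrist view shows only floor and bench edge, because the arm hasn't moved. Rows seem to need all six keys, so I'm retrying that way.

```bash
python3 -m handwheel '[{"x":0,"y":0,"z":0,"ax":0,"ay":0,"az":-6.9},{"x":0,"y":0,"z":0,"ax":0,"ay":0,"az":-6.9},{"x":0,"y":0,"z":0,"ax":0,"ay":0,"az":-6.9},{"x":0,"y":0,"z":0,"ax":0,"ay":0,"az":-6.9},{"x":0,"y":0,"z":0,"ax":0,"ay":0,"az":-6.9},{"x":0,"y":0,"z":0,"ax":0,"ay":0,"az":-6.9},{"x":0,"y":0,"z":0,"ax":0,"ay":0,"az":-6.9},{"x":0,"y":0,"z":0,"ax":0,"ay":0,"az":-6.9},{"x":0,"y":0,"z":0,"ax":0,"ay":0,"az":-6.9},{"x":0,"y":0,"z":0,"ax":0,"ay":0,"az":-6.9},{"x":0,"y":0,"z":0,"ax":0,"ay":0,"az":-6.9},{"x":0,"y":0,"z":0,"ax":0,"ay":0,"az":-6.9}]' 8.5 40
```

```text
clock: 1.7
position: [194.7, -593.9, 231.3]
eef_rot: [3.142, 0.0, 1.768]
wrist_force: [0.1, 0.2, -0.1]
opening: 85.1
grip_force: 0.0
```

```bash
python3 -m handwheel '[{"x":1.5,"y":0.9,"z":0,"ax":0,"ay":0,"az":0},{"x":3,"y":1.7,"z":0,"ax":0,"ay":0,"az":0},{"x":3,"y":1.7,"z":0,"ax":0,"ay":0,"az":0},{"x":3,"y":1.7,"z":0,"ax":0,"ay":0,"az":0},{"x":3,"y":1.7,"z":0,"ax":0,"ay":0,"az":0},{"x":3,"y":1.7,"z":0,"ax":0,"ay":0,"az":0},{"x":3,"y":1.7,"z":0,"ax":0,"ay":0,"az":0},{"x":3,"y":1.7,"z":0,"ax":0,"ay":0,"az":0},{"x":3,"y":1.7,"z":0,"ax":0,"ay":0,"az":0},{"x":3,"y":1.7,"z":0,"ax":0,"ay":0,"az":0},{"x":3,"y":1.7,"z":0,"ax":0,"ay":0,"az":0},{"x":3,"y":1.7,"z":0,"ax":0,"ay":0,"az":0}]'
python3 -m handwheel '[{"x":3,"y":1.7,"z":0,"ax":0,"ay":0,"az":0},{"x":3,"y":1.7,"z":0,"ax":0,"ay":0,"az":0},{"x":3,"y":1.7,"z":0,"ax":0,"ay":0,"az":0},{"x":3,"y":1.7,"z":0,"ax":0,"ay":0,"az":0},{"x":3,"y":1.7,"z":0,"ax":0,"ay":0,"az":0},{"x":3,"y":1.7,"z":0,"ax":0,"ay":0,"az":0},{"x":3,"y":1.7,"z":0,"ax":0,"ay":0,"az":0},{"x":3,"y":1.7,"z":0,"ax":0,"ay":0,"az":0},{"x":3,"y":1.7,"z":0,"ax":0,"ay":0,"az":0},{"x":3,"y":1.7,"z":0,"ax":0,"ay":0,"az":0},{"x":2,"y":1.2,"z":0,"ax":0,"ay":0,"az":0},{"x":0,"y":0,"z":0,"ax":0,"ay":0,"az":0}]'
python3 -c "
from h import *
shot('wrist','w2.png');s=arm.state();print(s['position'],s['eef_rot'],s['clock'],s['wrist_force'])"
```

```text
clock: 2.7
position: [321.8, -216.5, 231.6]
eef_rot: [3.141, 0.001, 1.761]
wrist_force: [1.7, -0.1, 0.6]
opening: 85.1
grip_force: 0.0
clock: 3.7
position: [440.2, 134.4, 231.5]
eef_rot: [3.14, -0.001, 1.766]
wrist_force: [0.5, -0.5, 0.3]
opening: 85.2
grip_force: 0.0
[439.60805541 132.56177938 231.29342082] [-3.14142288e+00 -1.34925295e-04  1.76565485e+00] 3.75 [-0.26794412 -0.90472112 -1.37044663]
```

View pics/w2.png

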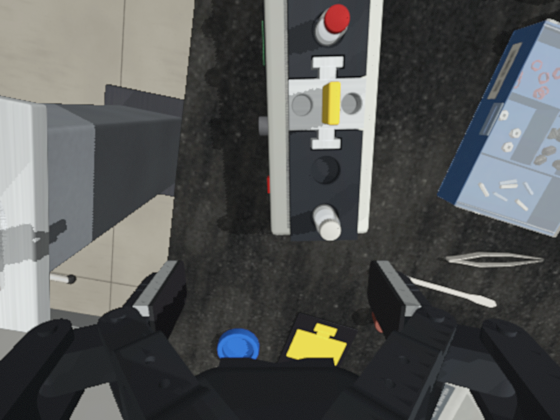

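The wrist view shows the heater clearly: fin at (331,103), red cap at (337,18), grey at (328,220), empty well at (325,170). The heater axis is almost vertical in the image. I'll project the model to refine the pose.

```bash
cat > ov.py <<'E'
from h import *
import sys
X,Y,A=float(sys.argv[1]),float(sys.argv[2]),np.radians(float(sys.argv[3]))
p=shot('wrist')
for uv in [(327,103.5),(327,58),(326,148.5)]: print(uv,world(p,uv,70).round(1))
print('redcap',world(p,(338,18),107).round(1),'grey',world(p,(330,225),107).round(1))
def W(x,y,z): return np.r_[X+x*np.cos(A)-y*np.sin(A),Y+x*np.sin(A)+y*np.cos(A),z]
f=3.5;x0,y0,x1,y1=240,0,400,170
im=cv2.cvtColor(cv2.resize(p['frame'][y0:y1,x0:x1],None,fx=f,fy=f,interpolation=cv2.INTER_CUBIC),cv2.COLOR_RGB2BGR)
def poly(pts,col):
    a=np.array([(px(p,W(*q))-[x0,y0]+.5)*f for q in pts]).round().astype(np.int32);cv2.polylines(im,[a],True,col,1)
r=lambda a,b,z:[(-a,-b,z),(a,-b,z),(a,b,z),(-a,b,z)]
poly(r(5,17,109),(0,0,255));poly(r(35,22,70),(0,255,0));poly(r(56,143,40),(255,0,0))
for y,z,c in[(62,107,(255,255,0)),(-62,70,(255,0,255)),(62,70,(255,255,0))]: 
    poly([((11.5 if y>0 else 14)*np.cos(t),y+(11.5 if y>0 else 14)*np.sin(t),z) for t in np.linspace(0,6.28,30)],c)
cv2.imwrite('pics/'+sys.argv[4],im)
E
python3 ov.py 470 221 11.3 ov1.png
```

```text
(327, 103.5) [470.7 218.9  70. ]
(327, 58) [461.5 256.2  70. ]
(326, 148.5) [479.7 178.7  70. ]
redcap [458.7 278.4 107. ] grey [493.2 115.6 107. ]
```

View pics/ov1.png

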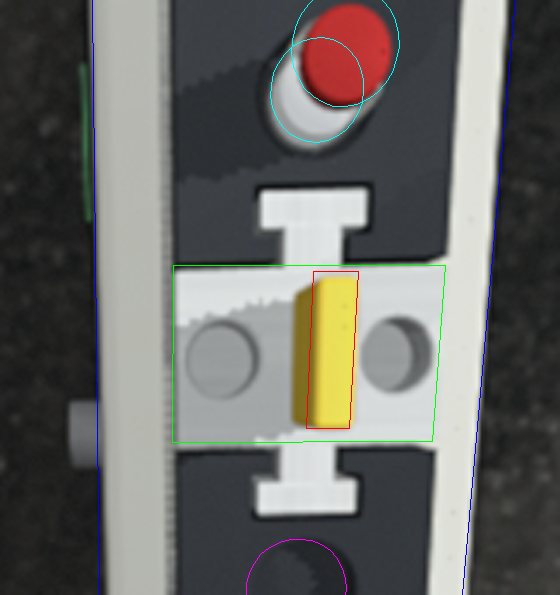

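The overlay fits within about 1 mm (insert ≈ (470.5,220), yaw 11.3°). Moving above the fin and descending.

```bash
python3 -m handwheel '[{"x":2,"y":1.2,"z":0,"ax":0,"ay":0,"az":0},{"x":3,"y":1.7,"z":0,"ax":0,"ay":0,"az":0},{"x":2,"y":1.2,"z":1,"ax":0,"ay":0,"az":0},{"x":1,"y":0.6,"z":2,"ax":0,"ay":0,"az":0},{"x":0,"y":0,"z":3,"ax":0,"ay":0,"az":0},{"x":0,"y":0,"z":3,"ax":0,"ay":0,"az":0},{"x":0,"y":0,"z":2,"ax":0,"ay":0,"az":0},{"x":0,"y":0,"z":0,"ax":0,"ay":0,"az":0},{"x":0,"y":0,"z":0,"ax":0,"ay":0,"az":0}]'
python3 -c "
from h import *
p=shot('wrist','w3.png');s=arm.state();print(s['position'],s['eef_rot'],s['clock'])
A=np.radians(11.3);a=np.array([np.cos(A),np.sin(A)]);b=np.array([-a[1],a[0]]);c=np.array([470.5,220])
print([px(p,np.r_[c+i*5*a+j*17*b,109]).round(1) for i,j in[(-1,1),(1,1),(1,-1),(-1,-1)]])
b=blob(p,'yellow',(280,330),120);print(b)"
```

```text
clock: 4.55
position: [469.6, 216.9, 120.6]
eef_rot: [-3.139, 0.0, 1.761]
wrist_force: [-0.2, 0.5, 0.5]
opening: 85.1
grip_force: 0.0
[471.02309832 217.40902005 122.33254164] [3.14088780e+00 1.51344708e-04 1.76060101e+00] 4.6
[array([268.3, 217.1]), array([287.5, 217. ]), array([287.3, 275. ]), array([269.3, 275.1])]
(array([280.04766537, 240.85992218]), array([ 271,  211,   18,   62, 1028], dtype=int32), ((279.5, 241.5), (61.0, 17.0), 90.0))
```

View pics/w3.png

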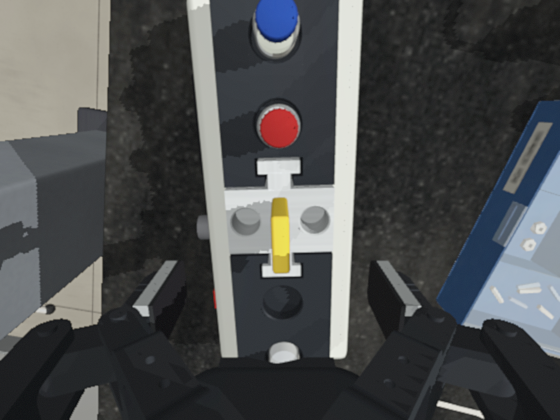

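The fin's top sits at columns 272–289 and the fingers are symmetric about 280, so the gripper is within about 0.5 mm laterally. Descending and closing.

```bash
python3 -m handwheel '[{"x":0.3,"y":0.05,"z":1,"ax":0,"ay":0,"az":0},{"x":0,"y":0,"z":1.5,"ax":0,"ay":0,"az":0},{"x":0,"y":0,"z":1.2,"ax":0,"ay":0,"az":0},{"x":0,"y":0,"z":0.7,"ax":0,"ay":0,"az":0},{"x":0,"y":0,"z":0.3,"ax":0,"ay":0,"az":0},{"x":0,"y":0,"z":0,"ax":0,"ay":0,"az":0}]'
python3 -m handwheel '[{"x":0,"y":0,"z":0,"ax":0,"ay":0,"az":0},{"x":0,"y":0,"z":0,"ax":0,"ay":0,"az":0},{"x":0,"y":0,"z":0,"ax":0,"ay":0,"az":0},{"x":0,"y":0,"z":0,"ax":0,"ay":0,"az":0},{"x":0,"y":0,"z":0,"ax":0,"ay":0,"az":0},{"x":0,"y":0,"z":0,"ax":0,"ay":0,"az":0},{"x":0,"y":0,"z":0,"ax":0,"ay":0,"az":0},{"x":0,"y":0,"z":0,"ax":0,"ay":0,"az":0},{"x":0,"y":0,"z":0,"ax":0,"ay":0,"az":0},{"x":0,"y":0,"z":0,"ax":0,"ay":0,"az":0}]' 0 40
```

```text
clock: 5.1
position: [469.9, 221.2, 73.7]
eef_rot: [-3.14, 0.0, 1.762]
wrist_force: [-0.4, -0.7, 1.0]
opening: 84.6
grip_force: 0.0
clock: 5.93
position: [470.6, 221.4, 74.6]
eef_rot: [3.141, -0.0, 1.762]
wrist_force: [1.0, -0.4, 2.8]
opening: 9.3
grip_force: 40.4
```

```bash
python3 -m handwheel '[{"x":0,"y":0,"z":0,"ax":0,"ay":0,"az":0},{"x":0,"y":0,"z":0,"ax":0,"ay":0,"az":0},{"x":0,"y":0,"z":-0.2,"ax":0,"ay":0,"az":0},{"x":0,"y":0,"z":-0.4,"ax":0,"ay":0,"az":0},{"x":0,"y":0,"z":-0.4,"ax":0,"ay":0,"az":0},{"x":0,"y":0,"z":-0.4,"ax":0,"ay":0,"az":0}]' 0 60
python3 -m handwheel '[{"x":0,"y":0,"z":-0.5,"ax":0,"ay":0,"az":0},{"x":0,"y":0,"z":-0.7,"ax":0,"ay":0,"az":0},{"x":0,"y":0,"z":-1,"ax":0,"ay":0,"az":0},{"x":0,"y":0,"z":-1.2,"ax":0,"ay":0,"az":0},{"x":0,"y":0,"z":-1.5,"ax":0,"ay":0,"az":0},{"x":0,"y":0,"z":-1.5,"ax":0,"ay":0,"az":0},{"x":0,"y":0,"z":-1.2,"ax":0,"ay":0,"az":0},{"x":0,"y":0,"z":-0.7,"ax":0,"ay":0,"az":0},{"x":0,"y":0,"z":-0.3,"ax":0,"ay":0,"az":0},{"x":0,"y":0,"z":0,"ax":0,"ay":0,"az":0}]' 0 60
python3 -c "
from h import *
p=shot('scene','s2.png');s=arm.state();print(s['position'],s['eef_rot'],s['clock'],s['wrist_force'])
cv2.imwrite('pics/s2c.png',cv2.cvtColor(cv2.resize(p['frame'][180:300,120:320],None,fx=3,fy=3),cv2.COLOR_RGB2BGR))"
```

```text
clock: 6.43
position: [469.8, 221.2, 88.2]
eef_rot: [-3.14, 0.0, 1.762]
wrist_force: [-0.6, -0.5, -1.9]
opening: 9.0
grip_force: 58.5
clock: 7.27
position: [470.8, 221.5, 175.3]
eef_rot: [3.14, -0.0, 1.762]
wrist_force: [0.9, -0.9, -1.9]
opening: 9.1
grip_force: 58.5
[470.31239277 221.31460267 174.36432225] [ 3.14139507e+00 -3.32831915e-05  1.76196557e+00] 7.3167 [-0.40237867 -0.65403133 -1.87888934]
```

View pics/s2c.png

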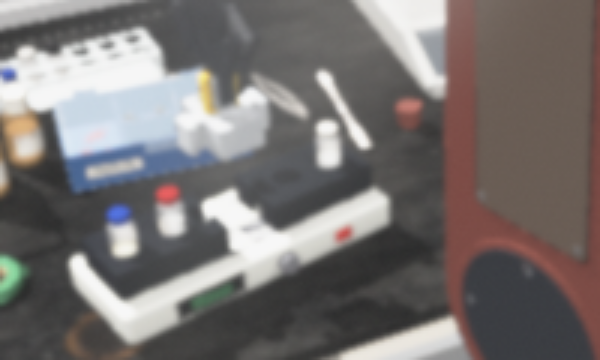

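The insert is lifted straight out and level, and the vials are undisturbed. I'm turning it to the pad's yaw and going just past the pad so the wrist camera can measure it.

```bash
python3 -m handwheel '[{"x":0,"y":0,"z":0,"ax":0,"ay":0,"az":3},{"x":0,"y":0,"z":0,"ax":0,"ay":0,"az":6},{"x":0,"y":0,"z":0,"ax":0,"ay":0,"az":6},{"x":0,"y":0,"z":0,"ax":0,"ay":0,"az":3},{"x":-1,"y":0.3,"z":0,"ax":0,"ay":0,"az":0},{"x":-2,"y":0.5,"z":0,"ax":0,"ay":0,"az":0},{"x":-3,"y":0.8,"z":0,"ax":0,"ay":0,"az":0},{"x":-3,"y":0.8,"z":0,"ax":0,"ay":0,"az":0},{"x":-3,"y":0.8,"z":0,"ax":0,"ay":0,"az":0},{"x":-3,"y":0.8,"z":0,"ax":0,"ay":0,"az":0},{"x":-3,"y":0.8,"z":0,"ax":0,"ay":0,"az":0},{"x":-3,"y":0.8,"z":0,"ax":0,"ay":0,"az":0},{"x":-3,"y":0.8,"z":0,"ax":0,"ay":0,"az":0},{"x":-3,"y":0.8,"z":0,"ax":0,"ay":0,"az":0},{"x":-3,"y":0.8,"z":0,"ax":0,"ay":0,"az":0},{"x":-3,"y":0.8,"z":0,"ax":0,"ay":0,"az":0},{"x":-3,"y":0.8,"z":0,"ax":0,"ay":0,"az":0},{"x":-3,"y":0.8,"z":0,"ax":0,"ay":0,"az":0},{"x":-2,"y":0.5,"z":0,"ax":0,"ay":0,"az":0},{"x":-1,"y":0.3,"z":0,"ax":0,"ay":0,"az":0}]'
python3 -m handwheel '[{"x":0,"y":0,"z":0,"ax":0,"ay":0,"az":0},{"x":0,"y":0,"z":0,"ax":0,"ay":0,"az":0}]'
cat > pad.py <<'E'
from h import *
import sys
p=shot('wrist',sys.argv[1]);s=arm.state();print(s['position'],s['eef_rot'],s['clock'],s['opening'])
h=cv2.cvtColor(p['frame'],cv2.COLOR_RGB2HSV);m=cv2.inRange(h,(20,120,90),(36,255,255))
n,l,st,c=cv2.connectedComponentsWithStats(m)
k=1+np.argsort(-st[1:,4])[:3];print(st[k],c[k])
for j in k[:2]:
    ys,xs=np.where(l==j)
    q=np.array([world(p,(x,y),3)[:2] for x,y in zip(xs,ys)])
    C=np.cov(q.T);w,v=np.linalg.eigh(C);print(q.mean(0).round(1),cv2.minAreaRect(q.astype(np.float32)))
    print('axis deg',np.degrees(np.arctan2(v[1],v[0])),w)
E
python3 pad.py w4.png
```

```text
clock: 8.98
position: [529.1, -212.5, 173.4]
eef_rot: [-3.14, 0.001, 1.447]
wrist_force: [-0.4, -0.5, -2.3]
opening: 9.0
grip_force: 58.5
clock: 9.15
position: [529.3, -209.1, 173.5]
eef_rot: [-3.14, -0.001, 1.448]
wrist_force: [-0.1, 0.3, -1.8]
opening: 9.1
grip_force: 58.5
[ 529.38107923 -208.31014806  173.61421965] [-3.14012001e+00 -1.20460786e-03  1.44847062e+00] 9.2 9.595215325865054
[[ 239   23   84  100 6067]
 [ 264  231   26  107 2515]] [[280.32800396  72.88725894]
 [276.48707753 285.18807157]]
[ 546.5 -104.6] ((546.4295654296875, -105.6490249633789), (85.31555938720703, 75.919677734375), 82.29302215576172)
axis deg [172.94570991  82.94570991] [393.4035656 426.0333062]
[ 515.5 -326.3] ((515.381103515625, -327.387939453125), (136.5633544921875, 28.214826583862305), 82.98504638671875)
axis deg [173.00301673  83.00301673] [  61.12826812 1488.56196144]
```

View pics/w4.png

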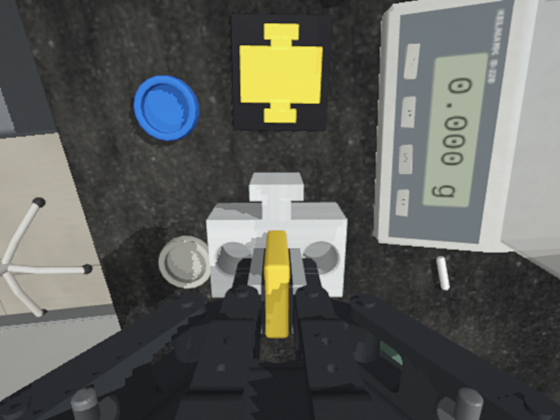

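The pad shows at (280,73) px, measuring (546.5,-104.7) with yaw -7°. The insert hangs level and aligned in the grip. I'll check its offset along the fin by projection.

Run:
```python
from h import *
p=shot('wrist');s=arm.state();P=s['position'];psi=s['eef_rot'][2];t=np.array([np.cos(psi),np.sin(psi)]);n=np.array([np.sin(psi),-np.cos(psi)])
zb=P[2]-34.6
for lab,u,v,z in[('key tip top',40,0,30),('key tip bot',40,0,0),('body L top',22,-35,30),('body R top',22,35,30),('body L bot',22,-35,0),('body R bot',22,35,0),('fin far top',17,0,69),('fin near top',-17,0,69)]:
    print(lab,px(p,np.r_[P[:2]+t*u+n*v,zb+z]).round(1),px(p,np.r_[P[:2]+t*(u+2)+n*v,zb+z]).round(1))
T=p['camera_from_world'];print((-T[:3,:3].T@T[:3,3]-P))
f=3.5;im=cv2.resize(p['frame'][160:330,195:355],None,fx=f,fy=f,interpolation=cv2.INTER_CUBIC);cv2.imwrite('pics/ins.png',cv2.cvtColor(im,cv2.COLOR_RGB2BGR))
```

```text
key tip top [274.8 182.3] [274.8 178.2]
key tip bot [275.1 170.7] [275.1 167.2]
body L top [204.6 217.7] [204.4 213.9]
body R top [345.1 217.6] [345.4 213.8]
body L bot [215.8 200.9] [215.6 197.6]
body R bot [334.5 200.8] [334.7 197.6]
fin far top [274.3 263.5] [274.3 258.8]
fin near top [274.5 337.3] [274.5 333.2]
[  9.91247678  72.91822891 142.92433832]
```

View pics/ins.png

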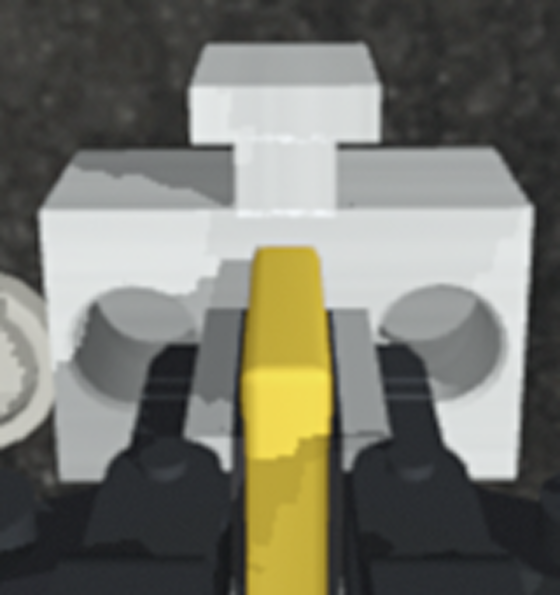

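Insert centre is about 1 mm behind and 0.8 mm right of the TCP. The shift to the pad works out as x +10.6 cm, y +0.36 cm, down about 13.6 cm.

```bash
python3 -m handwheel '[{"x":1,"y":0.06,"z":0,"ax":0,"ay":0,"az":0},{"x":2,"y":0.06,"z":0,"ax":0,"ay":0,"az":0},{"x":2.5,"y":0.08,"z":0,"ax":0,"ay":0,"az":0},{"x":2.5,"y":0.08,"z":0,"ax":0,"ay":0,"az":0},{"x":1.6,"y":0.08,"z":0,"ax":0,"ay":0,"az":0},{"x":1,"y":0,"z":1,"ax":0,"ay":0,"az":0},{"x":0,"y":0,"z":2,"ax":0,"ay":0,"az":0},{"x":0,"y":0,"z":2,"ax":0,"ay":0,"az":0},{"x":0,"y":0,"z":2,"ax":0,"ay":0,"az":0},{"x":0,"y":0,"z":2,"ax":0,"ay":0,"az":0},{"x":0,"y":0,"z":1.5,"ax":0,"ay":0,"az":0},{"x":0,"y":0,"z":1,"ax":0,"ay":0,"az":0},{"x":0,"y":0,"z":0.5,"ax":0,"ay":0,"az":0},{"x":0,"y":0,"z":0.3,"ax":0,"ay":0,"az":0},{"x":0,"y":0,"z":0,"ax":0,"ay":0,"az":0},{"x":0,"y":0,"z":0,"ax":0,"ay":0,"az":0}]'
python3 pad.py w5.png
```

```text
clock: 10.58
position: [547.2, -104.6, 52.1]
eef_rot: [3.14, 0.0, 1.448]
wrist_force: [-0.1, -0.4, -2.0]
opening: 9.2
grip_force: 58.4
[ 547.40211764 -104.73437955   52.3757372 ] [3.13971874e+00 3.83934878e-04 1.44784098e+00] 10.6333 9.311385828204685
[[ 263  231   27  107 2526]
 [ 249  165   51   14  381]
 [ 215  193   46   11  353]] [[276.46120348 285.16310372]
 [272.44619423 168.41732283]
 [232.33427762 197.69121813]]
[ 542.8 -148.2] ((542.6032104492188, -148.9168701171875), (83.96465301513672, 17.784648895263672), 83.63301086425781)
axis deg [173.05749298  83.05749298] [ 23.24592864 558.08997445]
[550.5 -65.8] ((551.1954345703125, -67.82192993164062), (8.168193817138672, 31.094511032104492), 82.94233703613281)
axis deg [-94.83920811 175.16079189] [ 2.27243115 89.67410056]
```

View pics/w5.png

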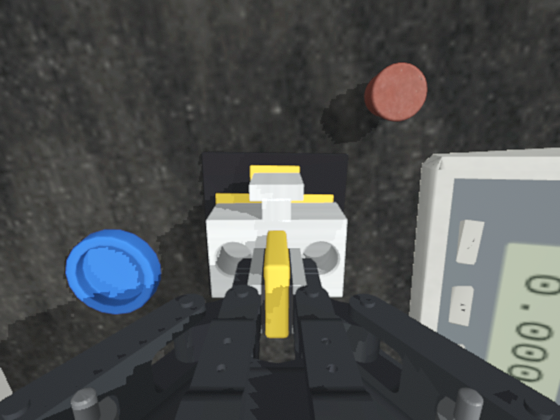

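Outline strips show at cols 249–299 (key) and 215–333 (body), so the insert appears about 2 mm to the right. I'll compute that precisely.

```bash
cat > rel.py <<'E'
from h import *
p=shot('wrist');s=arm.state();P=s['position'];psi=s['eef_rot'][2];t=np.array([np.cos(psi),np.sin(psi)]);n=np.array([np.sin(psi),-np.cos(psi)])
h=cv2.cvtColor(p['frame'],cv2.COLOR_RGB2HSV);m=cv2.inRange(h,(20,120,90),(36,255,255))
g=cv2.cvtColor(p['frame'],cv2.COLOR_RGB2GRAY).astype(int)
def loc(uv,z): w=world(p,uv,z)[:2]-P[:2]; return np.round([w@t,w@n],2)
yl=np.where(m[193:204].any(0))[0]; print('body strip',yl[0],yl[-1],'mid',loc(((yl[0]+yl[-1])/2,198),3),'ends',loc((yl[0]-.5,198),3),loc((yl[-1]+.5,198),3))
k=np.where(m[160:176,240:310].any(0))[0]+240; r=np.where(m[150:180,274])[0]+150
print('key',k[0],k[-1],loc(((k[0]+k[-1])/2,168),3),'tip (40 true)',r[:1],loc((274.5,r[0]-.5),3))
r=np.where(m[185:210,225])[0]+185;print('body far edge (22 true)',r,loc((225,r[0]-.5),3))
zb=P[2]-34.6+30
for row in(225,235,245):
    b=np.where(g[row,190:365]>110)[0]+190; print('ins',row,b[0],b[-1],loc((b[0]-.5,row),zb),loc((b[-1]+.5,row),zb))
E
python3 rel.py
```

```text
body strip 215 333 mid [19.89 -0.59] ends [ 19.92 -38.5 ] [19.87 37.36]
key 249 299 [39.2  -0.55] tip (40 true) [165] [41.38 -0.23]
body far edge (22 true) [193 194 195 196 197 198 199 200 201 202] [ 23.53 -31.64]
ins 225 206 346 [ 18.51 -34.73] [18.44 36.07]
ins 235 207 346 [ 13.1  -34.59] [13.03 36.42]
ins 245 207 345 [  7.58 -34.95] [ 7.5  36.28]
```

The insert needs a -1.3 mm shift in y; along x it's already right. Lowering.

```bash
python3 -m handwheel '[{"x":0,"y":-0.13,"z":0.3,"ax":0,"ay":0,"az":0},{"x":0,"y":0,"z":0.4,"ax":0,"ay":0,"az":0},{"x":0,"y":0,"z":0.3,"ax":0,"ay":0,"az":0},{"x":0,"y":0,"z":0.1,"ax":0,"ay":0,"az":0},{"x":0,"y":0,"z":0.1,"ax":0,"ay":0,"az":0},{"x":0,"y":0,"z":0,"ax":0,"ay":0,"az":0}]'
python3 -m handwheel '[{"x":0,"y":0,"z":0.05,"ax":0,"ay":0,"az":0},{"x":0,"y":0,"z":0.05,"ax":0,"ay":0,"az":0},{"x":0,"y":0,"z":0,"ax":0,"ay":0,"az":0}]'
python3 -m handwheel '[{"x":0,"y":0,"z":0.05,"ax":0,"ay":0,"az":0},{"x":0,"y":0,"z":0.05,"ax":0,"ay":0,"az":0},{"x":0,"y":0,"z":0,"ax":0,"ay":0,"az":0}]'
```

```text
clock: 11.18
position: [545.0, -104.3, 38.9]
eef_rot: [-3.141, -0.0, 1.448]
wrist_force: [0.8, 0.1, -2.0]
opening: 9.4
grip_force: 58.4
clock: 11.43
position: [545.3, -104.3, 38.3]
eef_rot: [-3.142, -0.0, 1.448]
wrist_force: [0.6, -0.1, -2.9]
opening: 8.9
grip_force: 58.4
clock: 11.68
position: [545.4, -104.4, 37.7]
eef_rot: [3.141, 0.0, 1.448]
wrist_force: [-1.4, 0.6, 1.5]
opening: 9.3
grip_force: 59.0
```

```bash
python3 -m handwheel '[{"x":0,"y":0,"z":0.03,"ax":0,"ay":0,"az":0},{"x":0,"y":0,"z":0,"ax":0,"ay":0,"az":0}]'
python3 -m handwheel '[{"x":0,"y":0,"z":0,"ax":0,"ay":0,"az":0},{"x":0,"y":0,"z":0,"ax":0,"ay":0,"az":0},{"x":0,"y":0,"z":0,"ax":0,"ay":0,"az":0},{"x":0,"y":0,"z":0,"ax":0,"ay":0,"az":0},{"x":0,"y":0,"z":0,"ax":0,"ay":0,"az":0}]' 4.5
```

```text
clock: 11.85
position: [545.4, -104.4, 37.7]
eef_rot: [3.141, 0.0, 1.448]
wrist_force: [-3.5, 0.8, 5.3]
opening: 9.3
grip_force: 59.7
clock: 12.27
position: [545.3, -104.3, 36.9]
eef_rot: [3.141, -0.0, 1.448]
wrist_force: [-0.4, 0.8, -0.2]
opening: 44.6
grip_force: 0.0
```

The insert stands on the pad and is released. I'm rising and heading toward the grey vial, with a check of the placement from the top camera.

```bash
python3 -m handwheel '[{"x":0,"y":0,"z":-0.5,"ax":0,"ay":0,"az":0},{"x":0,"y":0,"z":-1.5,"ax":0,"ay":0,"az":0},{"x":0,"y":0,"z":-2.5,"ax":0,"ay":0,"az":0},{"x":0,"y":0,"z":-3,"ax":0,"ay":0,"az":0},{"x":0,"y":0,"z":-3,"ax":0,"ay":0,"az":0},{"x":0,"y":0,"z":-3,"ax":0,"ay":0,"az":0},{"x":0,"y":0,"z":-1.8,"ax":0,"ay":0,"az":0},{"x":0,"y":0,"z":0,"ax":0,"ay":0,"az":-6.1},{"x":0,"y":0,"z":0,"ax":0,"ay":0,"az":-6.1},{"x":0,"y":0,"z":0,"ax":0,"ay":0,"az":-6.1},{"x":2,"y":-0.2,"z":0,"ax":0,"ay":0,"az":0},{"x":3,"y":-0.2,"z":0,"ax":0,"ay":0,"az":0},{"x":3,"y":-0.2,"z":0,"ax":0,"ay":0,"az":0},{"x":3,"y":-0.2,"z":0,"ax":0,"ay":0,"az":0},{"x":2,"y":-0.2,"z":0,"ax":0,"ay":0,"az":0},{"x":0.8,"y":0,"z":0,"ax":0,"ay":0,"az":0},{"x":0,"y":0,"z":0,"ax":0,"ay":0,"az":0},{"x":0,"y":0,"z":0,"ax":0,"ay":0,"az":0}]' 8.5
python3 - <<'E'
from h import *
t=shot('top');im=cv2.resize(t['frame'][150:250,270:410],None,fx=4,fy=4,interpolation=cv2.INTER_CUBIC)
p=shot('wrist');w=cv2.resize(p['frame'],(533,400))
c=np.zeros((600,800,3),np.uint8);c[:400,:533]=w
im=cv2.resize(im,(420,300))
c[300:600,380:800]=im
cv2.imwrite('pics/m1.png',cv2.cvtColor(c,cv2.COLOR_RGB2BGR))
s=arm.state();print(s['position'],s['eef_rot'],s['clock'])
H=np.array([470.8,220.5]);A=np.radians(11.3);b=np.array([-np.sin(A),np.cos(A)])
print([px(p,np.r_[H+k*b,107]).round(1) for k in(-110,62,110)])
print(blob(p,'grey',px(p,np.r_[H-110*b,107]),25))
E
```

```text
clock: 13.77
position: [508.9, 28.8, 190.4]
eef_rot: [3.141, 0.001, 1.768]
wrist_force: [-0.3, -0.7, -0.0]
opening: 84.9
grip_force: 0.0
[508.98669846  28.0320001  190.19655701] [3.14127711e+00 6.00128174e-04 1.76638701e+00] 13.8667
[array([275.7,  90.2]), array([ 275.2, -264.3]), array([ 275. , -406.8])]
(array([280.47051282,  91.80512821]), array([266,  76,  30,  33, 780], dtype=int32), ((280.5, 92.0), (32.0, 29.0), 90.0))
```

View pics/m1.png

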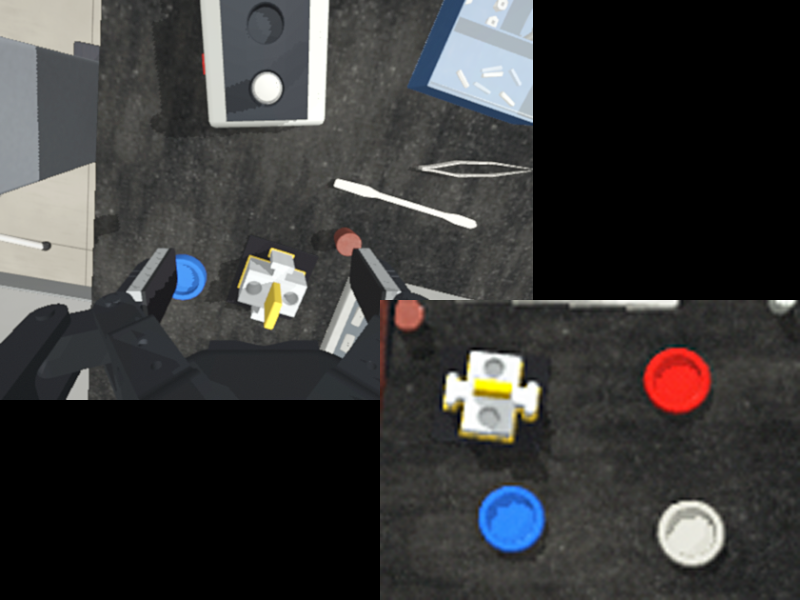

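The insert sits squarely on the outline (yellow rim visible all round, top crop). The grey cap is at (280,92) in the wrist frame, 85 mm ahead and about 3 mm to +y. Moving over it and gripping.

```bash
python3 -m handwheel '[{"x":1.5,"y":0.1,"z":0,"ax":0,"ay":0,"az":0},{"x":3,"y":0.1,"z":0,"ax":0,"ay":0,"az":0},{"x":2.5,"y":0.1,"z":0,"ax":0,"ay":0,"az":0},{"x":1.5,"y":0,"z":1,"ax":0,"ay":0,"az":0},{"x":0,"y":0,"z":2.5,"ax":0,"ay":0,"az":0},{"x":0,"y":0,"z":2.5,"ax":0,"ay":0,"az":0},{"x":0,"y":0,"z":2.5,"ax":0,"ay":0,"az":0},{"x":0,"y":0,"z":1.5,"ax":0,"ay":0,"az":0},{"x":0,"y":0,"z":1,"ax":0,"ay":0,"az":0},{"x":0,"y":0,"z":0.5,"ax":0,"ay":0,"az":0},{"x":0,"y":0,"z":0.2,"ax":0,"ay":0,"az":0},{"x":0,"y":0,"z":0,"ax":0,"ay":0,"az":0},{"x":0,"y":0,"z":0,"ax":0,"ay":0,"az":0}]'
python3 -m handwheel '[{"x":0,"y":0,"z":0,"ax":0,"ay":0,"az":0},{"x":0,"y":0,"z":0,"ax":0,"ay":0,"az":0},{"x":0,"y":0,"z":0,"ax":0,"ay":0,"az":0},{"x":0,"y":0,"z":0,"ax":0,"ay":0,"az":0},{"x":0,"y":0,"z":0,"ax":0,"ay":0,"az":0},{"x":0,"y":0,"z":0,"ax":0,"ay":0,"az":0},{"x":0,"y":0,"z":0,"ax":0,"ay":0,"az":0},{"x":0,"y":0,"z":0,"ax":0,"ay":0,"az":0}]' 0 25
python3 -c "
from h import *
p=shot('wrist');print(blob(p,'grey',(278,300),60))"
```

```text
clock: 14.95
position: [495.9, 112.8, 74.1]
eef_rot: [3.14, 0.0, 1.767]
wrist_force: [0.9, -0.3, 0.2]
opening: 85.0
grip_force: 0.0
clock: 15.62
position: [495.0, 113.1, 73.3]
eef_rot: [3.141, 0.0, 1.767]
wrist_force: [-1.9, 0.1, 3.5]
opening: 21.7
grip_force: 25.2
(array([276.47032967, 279.89413919]), array([ 254,  241,   46,   80, 2730], dtype=int32), ((276.5, 280.5), (79.0, 45.0), 90.0))
```

Gripped at 21.7 mm. Lifting and carrying to the grey holder.

```bash
python3 -m handwheel '[{"x":0,"y":0,"z":-0.3,"ax":0,"ay":0,"az":0},{"x":0,"y":0,"z":-0.5,"ax":0,"ay":0,"az":0},{"x":0,"y":0,"z":-1,"ax":0,"ay":0,"az":0},{"x":0,"y":0,"z":-1.5,"ax":0,"ay":0,"az":0},{"x":0,"y":0,"z":-2,"ax":0,"ay":0,"az":0},{"x":0,"y":0,"z":-2,"ax":0,"ay":0,"az":0},{"x":0,"y":0,"z":-1.5,"ax":0,"ay":0,"az":0},{"x":0,"y":0,"z":-0.7,"ax":0,"ay":0,"az":0},{"x":0,"y":0,"z":0,"ax":0,"ay":0,"az":0}]'
python3 -c "
from h import *
p=shot('wrist','g.png');s=arm.state();print(s['position'],s['opening'],s['grip_force']);P=s['position']
print(blob(p,'grey',(278,300),60)[1],px(p,P+[0,0,34]),px(p,P+[-.195*11.5,.981*11.5,34]))
cv2.imwrite('pics/g.png',cv2.cvtColor(cv2.resize(p['frame'][150:400,160:400],None,fx=2,fy=2),cv2.COLOR_RGB2BGR))"
```

```text
clock: 16.42
position: [496.4, 113.1, 170.6]
eef_rot: [3.137, 0.001, 1.767]
wrist_force: [-0.2, 0.2, -0.1]
opening: 21.9
grip_force: 24.9
[495.50506596 113.0470335  169.0057196 ] 21.685994204313378 24.869479512562975
[ 254  241   47   80 2943] [273.17939569 298.85763271] [273.09382203 273.65182669]
```

View pics/g.png

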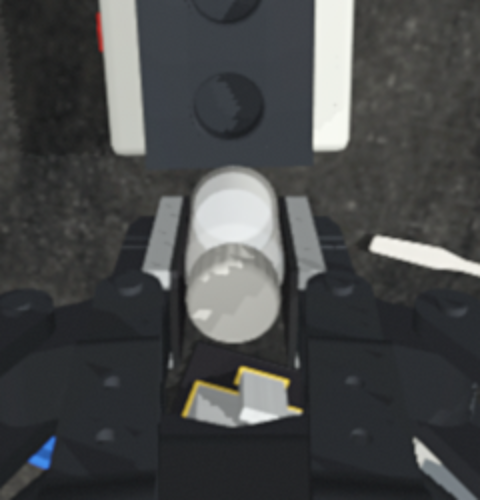

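The vial is held upright and centred, and both wells are visible and empty. Carrying it to the grey holder.

```bash
python3 -m handwheel '[{"x":-1,"y":-0.4,"z":0,"ax":0,"ay":0,"az":0},{"x":-2,"y":-0.8,"z":0,"ax":0,"ay":0,"az":0},{"x":-2.9,"y":-1.2,"z":0,"ax":0,"ay":0,"az":0},{"x":-2.9,"y":-1.2,"z":0,"ax":0,"ay":0,"az":0},{"x":-2.9,"y":-1.2,"z":0,"ax":0,"ay":0,"az":0},{"x":-2.9,"y":-1.2,"z":0,"ax":0,"ay":0,"az":0},{"x":-2.9,"y":-1.2,"z":0,"ax":0,"ay":0,"az":0},{"x":-2.9,"y":-1.2,"z":0,"ax":0,"ay":0,"az":0},{"x":-2.9,"y":-1.2,"z":0,"ax":0,"ay":0,"az":0},{"x":-2.9,"y":-1.2,"z":0,"ax":0,"ay":0,"az":0},{"x":-2.9,"y":-1.2,"z":0,"ax":0,"ay":0,"az":0},{"x":-2.9,"y":-1.2,"z":0,"ax":0,"ay":0,"az":0},{"x":-2.5,"y":-1,"z":0,"ax":0,"ay":0,"az":0},{"x":-1.6,"y":-0.5,"z":0,"ax":0,"ay":0,"az":0},{"x":-0.8,"y":-0.2,"z":0,"ax":0,"ay":0,"az":0},{"x":0,"y":0,"z":0,"ax":0,"ay":0,"az":0},{"x":0,"y":0,"z":0,"ax":0,"ay":0,"az":0}]'
```

```text
clock: 17.88
position: [420.0, -277.4, 167.0]
eef_rot: [-3.141, -0.002, 1.766]
wrist_force: [-0.2, -0.2, -0.7]
opening: 21.8
grip_force: 24.9
```

```bash
python3 -m handwheel '[{"x":0,"y":0,"z":1,"ax":0,"ay":0,"az":0},{"x":0,"y":0,"z":2,"ax":0,"ay":0,"az":0},{"x":0,"y":0,"z":2.5,"ax":0,"ay":0,"az":0},{"x":0,"y":0,"z":2.5,"ax":0,"ay":0,"az":0},{"x":0,"y":0,"z":2.5,"ax":0,"ay":0,"az":0},{"x":0,"y":0,"z":1.8,"ax":0,"ay":0,"az":0},{"x":0,"y":0,"z":1,"ax":0,"ay":0,"az":0},{"x":0,"y":0,"z":0.5,"ax":0,"ay":0,"az":0},{"x":0,"y":0,"z":0.2,"ax":0,"ay":0,"az":0},{"x":0,"y":0,"z":0,"ax":0,"ay":0,"az":0},{"x":0,"y":0,"z":0,"ax":0,"ay":0,"az":0}]'
python3 -m handwheel '[{"x":0,"y":0,"z":0.3,"ax":0,"ay":0,"az":0},{"x":0,"y":0,"z":0.3,"ax":0,"ay":0,"az":0},{"x":0,"y":0,"z":0.1,"ax":0,"ay":0,"az":0},{"x":0,"y":0,"z":0.1,"ax":0,"ay":0,"az":0},{"x":0,"y":0,"z":0,"ax":0,"ay":0,"az":0},{"x":0,"y":0,"z":0,"ax":0,"ay":0,"az":0}]'
python3 -m handwheel '[{"x":0,"y":0,"z":0.08,"ax":0,"ay":0,"az":0},{"x":0,"y":0,"z":0.07,"ax":0,"ay":0,"az":0},{"x":0,"y":0,"z":0,"ax":0,"ay":0,"az":0}]'
```

```text
clock: 18.8
position: [421.6, -278.4, 29.1]
eef_rot: [3.14, 0.002, 1.768]
wrist_force: [1.2, 0.3, 0.2]
opening: 21.7
grip_force: 24.9
clock: 19.3
position: [420.7, -278.0, 20.0]
eef_rot: [-3.142, -0.0, 1.767]
wrist_force: [0.4, -0.3, -0.1]
opening: 22.0
grip_force: 24.9
clock: 19.55
position: [420.7, -277.9, 18.4]
eef_rot: [-3.141, -0.0, 1.767]
wrist_force: [-0.3, 0.3, -0.4]
opening: 22.0
grip_force: 24.9
```

```bash
python3 -m handwheel '[{"x":0,"y":0,"z":0.06,"ax":0,"ay":0,"az":0},{"x":0,"y":0,"z":0.06,"ax":0,"ay":0,"az":0},{"x":0,"y":0,"z":0,"ax":0,"ay":0,"az":0}]'
python3 -m handwheel '[{"x":0,"y":0,"z":0.05,"ax":0,"ay":0,"az":0},{"x":0,"y":0,"z":0,"ax":0,"ay":0,"az":0},{"x":0,"y":0,"z":0,"ax":0,"ay":0,"az":0}]'
```

```text
clock: 19.8
position: [420.7, -277.9, 17.2]
eef_rot: [-3.142, -0.0, 1.767]
wrist_force: [-0.2, 0.0, 0.2]
opening: 21.5
grip_force: 24.9
clock: 20.05
position: [420.7, -278.0, 16.8]
eef_rot: [-3.142, -0.0, 1.767]
wrist_force: [-0.3, 0.0, 0.0]
opening: 21.7
grip_force: 24.9
```

```bash
python3 -m handwheel '[{"x":0,"y":0,"z":0.05,"ax":0,"ay":0,"az":0},{"x":0,"y":0,"z":0,"ax":0,"ay":0,"az":0},{"x":0,"y":0,"z":0,"ax":0,"ay":0,"az":0}]'
python3 -m handwheel '[{"x":0,"y":0,"z":0.05,"ax":0,"ay":0,"az":0},{"x":0,"y":0,"z":0,"ax":0,"ay":0,"az":0},{"x":0,"y":0,"z":0,"ax":0,"ay":0,"az":0}]'
```

```text
clock: 20.3
position: [420.8, -278.0, 16.3]
eef_rot: [3.141, 0.0, 1.767]
wrist_force: [0.5, 0.2, 1.0]
opening: 21.7
grip_force: 24.9
clock: 20.55
position: [420.9, -278.1, 16.3]
eef_rot: [3.142, 0.0, 1.767]
wrist_force: [-1.2, 0.8, 4.5]
opening: 21.8
grip_force: 25.4
```

```bash
python3 -m handwheel '[{"x":0,"y":0,"z":0,"ax":0,"ay":0,"az":0},{"x":0,"y":0,"z":0,"ax":0,"ay":0,"az":0},{"x":0,"y":0,"z":0,"ax":0,"ay":0,"az":0},{"x":0,"y":0,"z":0,"ax":0,"ay":0,"az":0},{"x":0,"y":0,"z":-1,"ax":0,"ay":0,"az":0},{"x":0,"y":0,"z":-2,"ax":0,"ay":0,"az":0},{"x":0,"y":0,"z":-3,"ax":0,"ay":0,"az":0},{"x":0,"y":0,"z":-3,"ax":0,"ay":0,"az":0},{"x":0,"y":0,"z":-3,"ax":0,"ay":0,"az":0},{"x":0,"y":0,"z":-3,"ax":0,"ay":0,"az":0},{"x":0,"y":0,"z":-2.4,"ax":0,"ay":0,"az":0}]' 5
python3 -m handwheel '[{"x":1,"y":0.4,"z":0,"ax":0,"ay":0,"az":0},{"x":2,"y":0.8,"z":0,"ax":0,"ay":0,"az":0},{"x":3,"y":1,"z":0,"ax":0,"ay":0,"az":0},{"x":3,"y":1,"z":0,"ax":0,"ay":0,"az":0},{"x":3,"y":1,"z":0,"ax":0,"ay":0,"az":0},{"x":3,"y":1,"z":0,"ax":0,"ay":0,"az":0},{"x":3,"y":1,"z":0,"ax":0,"ay":0,"az":0},{"x":3,"y":1,"z":0,"ax":0,"ay":0,"az":0},{"x":3,"y":1,"z":0,"ax":0,"ay":0,"az":0},{"x":3,"y":1,"z":0,"ax":0,"ay":0,"az":0},{"x":3,"y":1,"z":0,"ax":0,"ay":0,"az":0},{"x":3,"y":0.8,"z":0,"ax":0,"ay":0,"az":0},{"x":3,"y":0.8,"z":0,"ax":0,"ay":0,"az":0},{"x":3,"y":0.8,"z":0,"ax":0,"ay":0,"az":0},{"x":3,"y":0.5,"z":0,"ax":0,"ay":0,"az":0},{"x":2.6,"y":0.3,"z":0,"ax":0,"ay":0,"az":0},{"x":1,"y":0.2,"z":0,"ax":0,"ay":0,"az":0},{"x":0,"y":0,"z":0,"ax":0,"ay":0,"az":0},{"x":0,"y":0,"z":0,"ax":0,"ay":0,"az":0}]' 8.5
cat > v.py <<'E'
from h import *
p=shot('wrist');s=arm.state();P=s['position'];psi=s['eef_rot'][2];t=np.array([np.cos(psi),np.sin(psi)]);n=np.array([np.sin(psi),-np.cos(psi)])
print(P,psi,s['clock'])
H=np.array([470.8,220.5]);A=np.radians(11.3);b=np.array([-np.sin(A),np.cos(A)])
for k,c in((62,'red'),(110,'blue')):
    u=px(p,np.r_[H+k*b,107]);r=blob(p,c,u,30)
    if r: 
        st=r[1];w=st[2]; q=(st[0]+w/2-.5-1.3,st[1]+w/2-.5); g=world(p,q,107)
        print(c,u.round(1),st,'world',g.round(1),'t,n',((g[:2]-P[:2])@t).round(1),((g[:2]-P[:2])@n).round(1))
tp=shot('top');f=tp['frame'][195:260,340:460]
cv2.imwrite('pics/gh.png',cv2.cvtColor(cv2.resize(f,None,fx=4,fy=4,interpolation=cv2.INTER_CUBIC),cv2.COLOR_RGB2BGR))
E
python3 v.py
```

```text
clock: 21.47
position: [421.2, -278.3, 193.2]
eef_rot: [3.14, 0.002, 1.767]
wrist_force: [0.9, 0.2, -0.3]
opening: 50.3
grip_force: 0.0
clock: 23.05
position: [464.8, 195.6, 189.6]
eef_rot: [-3.141, 0.001, 1.769]
wrist_force: [0.1, -0.3, 0.5]
opening: 85.0
grip_force: 0.0
[464.99692758 194.99675507 189.65422487] 1.7673757874113085 23.1
red [291.6  91.3] [279  79  27  27 570] world [458.1 280.7 107. ] t,n 85.4 10.0
blue [292.7  10.5] [278   0  29  30 726] world [448.4 326.2 107. ] t,n 131.9 9.3
```

View pics/gh.png

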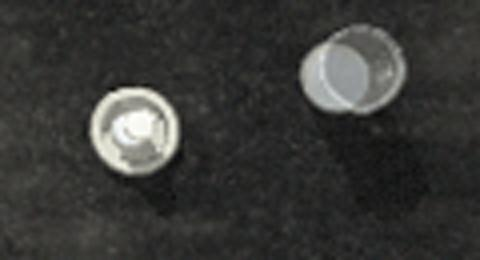

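The grey vial stands upright in its holder and the beaker is untouched. Red is at t 85 mm, n 10 mm, so I'm gripping it next.

```bash
python3 -m handwheel '[{"x":1.5,"y":0.3,"z":0,"ax":0,"ay":0,"az":0},{"x":3,"y":0.4,"z":0,"ax":0,"ay":0,"az":0},{"x":2.5,"y":0.3,"z":0,"ax":0,"ay":0,"az":0},{"x":1.5,"y":0,"z":1,"ax":0,"ay":0,"az":0},{"x":0,"y":0,"z":2.5,"ax":0,"ay":0,"az":0},{"x":0,"y":0,"z":2.5,"ax":0,"ay":0,"az":0},{"x":0,"y":0,"z":2.5,"ax":0,"ay":0,"az":0},{"x":0,"y":0,"z":1.5,"ax":0,"ay":0,"az":0},{"x":0,"y":0,"z":1,"ax":0,"ay":0,"az":0},{"x":0,"y":0,"z":0.5,"ax":0,"ay":0,"az":0},{"x":0,"y":0,"z":0.1,"ax":0,"ay":0,"az":0},{"x":0,"y":0,"z":0,"ax":0,"ay":0,"az":0},{"x":0,"y":0,"z":0,"ax":0,"ay":0,"az":0}]'
python3 -m handwheel '[{"x":0,"y":0,"z":0,"ax":0,"ay":0,"az":0},{"x":0,"y":0,"z":0,"ax":0,"ay":0,"az":0},{"x":0,"y":0,"z":0,"ax":0,"ay":0,"az":0},{"x":0,"y":0,"z":0,"ax":0,"ay":0,"az":0},{"x":0,"y":0,"z":0,"ax":0,"ay":0,"az":0},{"x":0,"y":0,"z":0,"ax":0,"ay":0,"az":0},{"x":0,"y":0,"z":0,"ax":0,"ay":0,"az":0},{"x":0,"y":0,"z":0,"ax":0,"ay":0,"az":0}]' 0 25
```

```text
clock: 24.23
position: [459.4, 281.2, 75.1]
eef_rot: [3.14, -0.0, 1.767]
wrist_force: [0.7, -0.3, 0.2]
opening: 85.4
grip_force: 0.0
clock: 24.9
position: [458.4, 281.2, 74.1]
eef_rot: [-3.142, -0.0, 1.767]
wrist_force: [-1.7, -0.4, 3.5]
opening: 21.4
grip_force: 24.8
```

```bash
python3 -m handwheel '[{"x":0,"y":0,"z":-0.3,"ax":0,"ay":0,"az":0},{"x":0,"y":0,"z":-0.5,"ax":0,"ay":0,"az":0},{"x":0,"y":0,"z":-1,"ax":0,"ay":0,"az":0},{"x":0,"y":0,"z":-1.7,"ax":0,"ay":0,"az":0},{"x":0,"y":0,"z":-2.5,"ax":0,"ay":0,"az":0},{"x":0,"y":0,"z":-2.5,"ax":0,"ay":0,"az":0},{"x":0,"y":0,"z":-1.5,"ax":0,"ay":0,"az":0},{"x":0,"y":0,"z":-0.5,"ax":0,"ay":0,"az":0},{"x":0,"y":0,"z":0,"ax":0,"ay":0,"az":0}]'
python3 -m handwheel '[{"x":-1,"y":-0.05,"z":0,"ax":0,"ay":0,"az":0},{"x":-2,"y":-0.05,"z":0,"ax":0,"ay":0,"az":0},{"x":-3.2,"y":-0.05,"z":0,"ax":0,"ay":0,"az":0},{"x":-3.2,"y":-0.05,"z":0,"ax":0,"ay":0,"az":0},{"x":-3.2,"y":-0.05,"z":0,"ax":0,"ay":0,"az":0},{"x":-3.2,"y":-0.05,"z":0,"ax":0,"ay":0,"az":0},{"x":-3.2,"y":-0.05,"z":0,"ax":0,"ay":0,"az":0},{"x":-3.2,"y":-0.05,"z":0,"ax":0,"ay":0,"az":0},{"x":-3.2,"y":-0.05,"z":0,"ax":0,"ay":0,"az":0},{"x":-3.2,"y":-0.05,"z":0,"ax":0,"ay":0,"az":0},{"x":-3.2,"y":-0.05,"z":0,"ax":0,"ay":0,"az":0},{"x":-3.2,"y":-0.05,"z":0,"ax":0,"ay":0,"az":0},{"x":-3.2,"y":-0.05,"z":0,"ax":0,"ay":0,"az":0},{"x":-3.2,"y":-0.05,"z":0,"ax":0,"ay":0,"az":0},{"x":-3.2,"y":-0.05,"z":0,"ax":0,"ay":0,"az":0},{"x":-3.2,"y":-0.05,"z":0,"ax":0,"ay":0,"az":0},{"x":-3.2,"y":-0.05,"z":0,"ax":0,"ay":0,"az":0},{"x":-3.2,"y":-0.05,"z":0,"ax":0,"ay":0,"az":0},{"x":-1.3,"y":-0.05,"z":0,"ax":0,"ay":0,"az":0},{"x":-0.6,"y":0,"z":0,"ax":0,"ay":0,"az":0}]'
python3 -m handwheel '[{"x":0,"y":0,"z":0,"ax":0,"ay":0,"az":0},{"x":0,"y":0,"z":0,"ax":0,"ay":0,"az":0}]'
```

```text
clock: 25.65
position: [459.6, 281.6, 181.1]
eef_rot: [3.138, -0.001, 1.767]
wrist_force: [-0.4, -0.2, -0.8]
opening: 21.5
grip_force: 24.5
clock: 27.32
position: [557.1, -273.2, 176.7]
eef_rot: [-3.139, -0.002, 1.764]
wrist_force: [-0.3, -0.7, -0.2]
opening: 22.0
grip_force: 24.5
clock: 27.48
position: [557.7, -269.9, 177.7]
eef_rot: [-3.14, -0.002, 1.767]
wrist_force: [-0.7, -0.0, 0.1]
opening: 21.6
grip_force: 24.5
```

```bash
python3 -m handwheel '[{"x":0,"y":0,"z":1,"ax":0,"ay":0,"az":0},{"x":0,"y":0,"z":2,"ax":0,"ay":0,"az":0},{"x":0,"y":0,"z":2.8,"ax":0,"ay":0,"az":0},{"x":0,"y":0,"z":2.8,"ax":0,"ay":0,"az":0},{"x":0,"y":0,"z":2.8,"ax":0,"ay":0,"az":0},{"x":0,"y":0,"z":1.8,"ax":0,"ay":0,"az":0},{"x":0,"y":0,"z":1,"ax":0,"ay":0,"az":0},{"x":0,"y":0,"z":0.5,"ax":0,"ay":0,"az":0},{"x":0,"y":0,"z":0.3,"ax":0,"ay":0,"az":0},{"x":0,"y":0,"z":0.3,"ax":0,"ay":0,"az":0},{"x":0,"y":0,"z":0.2,"ax":0,"ay":0,"az":0},{"x":0,"y":0,"z":0.1,"ax":0,"ay":0,"az":0},{"x":0,"y":0,"z":0,"ax":0,"ay":0,"az":0},{"x":0,"y":0,"z":0,"ax":0,"ay":0,"az":0}]'
```

```text
clock: 28.65
position: [558.9, -271.2, 23.5]
eef_rot: [3.141, 0.001, 1.767]
wrist_force: [-0.7, -0.0, -0.6]
opening: 21.7
grip_force: 24.5
```

```bash
python3 -m handwheel '[{"x":0,"y":0,"z":0.2,"ax":0,"ay":0,"az":0},{"x":0,"y":0,"z":0.1,"ax":0,"ay":0,"az":0},{"x":0,"y":0,"z":0.1,"ax":0,"ay":0,"az":0},{"x":0,"y":0,"z":0.07,"ax":0,"ay":0,"az":0},{"x":0,"y":0,"z":0,"ax":0,"ay":0,"az":0},{"x":0,"y":0,"z":0,"ax":0,"ay":0,"az":0}]'
python3 -m handwheel '[{"x":0,"y":0,"z":0.06,"ax":0,"ay":0,"az":0},{"x":0,"y":0,"z":0.05,"ax":0,"ay":0,"az":0},{"x":0,"y":0,"z":0,"ax":0,"ay":0,"az":0},{"x":0,"y":0,"z":0,"ax":0,"ay":0,"az":0}]'
```

```text
clock: 29.15
position: [558.4, -270.9, 18.0]
eef_rot: [-3.141, -0.0, 1.767]
wrist_force: [0.4, 0.1, 0.4]
opening: 22.0
grip_force: 24.5
clock: 29.48
position: [558.6, -271.1, 17.2]
eef_rot: [3.141, 0.0, 1.767]
wrist_force: [0.6, 0.4, 0.3]
opening: 21.4
grip_force: 24.6
```

```bash
python3 -m handwheel '[{"x":0,"y":0,"z":0.05,"ax":0,"ay":0,"az":0},{"x":0,"y":0,"z":0,"ax":0,"ay":0,"az":0},{"x":0,"y":0,"z":0,"ax":0,"ay":0,"az":0}]'
```

```text
clock: 29.73
position: [558.7, -271.1, 17.1]
eef_rot: [3.141, 0.0, 1.767]
wrist_force: [-1.9, 1.2, 5.1]
opening: 21.7
grip_force: 25.1
```

```bash
python3 -m handwheel '[{"x":0,"y":0,"z":0,"ax":0,"ay":0,"az":0},{"x":0,"y":0,"z":0,"ax":0,"ay":0,"az":0},{"x":0,"y":0,"z":0,"ax":0,"ay":0,"az":0},{"x":0,"y":0,"z":0,"ax":0,"ay":0,"az":0},{"x":0,"y":0,"z":-1,"ax":0,"ay":0,"az":0},{"x":0,"y":0,"z":-2,"ax":0,"ay":0,"az":0},{"x":0,"y":0,"z":-3,"ax":0,"ay":0,"az":0},{"x":0,"y":0,"z":-3,"ax":0,"ay":0,"az":0},{"x":0,"y":0,"z":-3,"ax":0,"ay":0,"az":0},{"x":0,"y":0,"z":-3,"ax":0,"ay":0,"az":0},{"x":0,"y":0,"z":-2.3,"ax":0,"ay":0,"az":0}]' 5
python3 -m handwheel '[{"x":1,"y":0.05,"z":0,"ax":0,"ay":0,"az":0},{"x":2,"y":0.05,"z":0,"ax":0,"ay":0,"az":0},{"x":3.2,"y":0.05,"z":0,"ax":0,"ay":0,"az":0},{"x":3.2,"y":0.05,"z":0,"ax":0,"ay":0,"az":0},{"x":3.2,"y":0.05,"z":0,"ax":0,"ay":0,"az":0},{"x":3.2,"y":0.05,"z":0,"ax":0,"ay":0,"az":0},{"x":3.2,"y":0.05,"z":0,"ax":0,"ay":0,"az":0},{"x":3.2,"y":0.05,"z":0,"ax":0,"ay":0,"az":0},{"x":3.2,"y":0.05,"z":0,"ax":0,"ay":0,"az":0},{"x":3.2,"y":0.05,"z":0,"ax":0,"ay":0,"az":0},{"x":3.2,"y":0.05,"z":0,"ax":0,"ay":0,"az":0},{"x":3.2,"y":0.05,"z":0,"ax":0,"ay":0,"az":0},{"x":3.2,"y":0.05,"z":0,"ax":0,"ay":0,"az":0},{"x":3.2,"y":0.05,"z":0,"ax":0,"ay":0,"az":0},{"x":3.2,"y":0.05,"z":0,"ax":0,"ay":0,"az":0},{"x":3.2,"y":0.05,"z":0,"ax":0,"ay":0,"az":0},{"x":2.5,"y":0.05,"z":0,"ax":0,"ay":0,"az":0},{"x":1.4,"y":0,"z":0,"ax":0,"ay":0,"az":0},{"x":0.6,"y":0,"z":0,"ax":0,"ay":0,"az":0},{"x":0,"y":0,"z":0,"ax":0,"ay":0,"az":0}]' 8.5
python3 v.py
```

```text
clock: 30.65
position: [559.2, -271.4, 193.4]
eef_rot: [3.139, 0.002, 1.767]
wrist_force: [-0.3, -0.7, -0.1]
opening: 50.2
grip_force: 0.0
clock: 32.32
position: [464.1, 244.7, 189.4]
eef_rot: [-3.141, -0.0, 1.769]
wrist_force: [0.1, -0.3, 0.4]
opening: 85.1
grip_force: 0.0
[464.47550625 243.71147522 189.40435415] 1.7684300735251615 32.3667
blue [278.5  91.8] [265  78  26  28 572] world [447.6 328.9 107. ] t,n 86.8 0.1
```

```bash
python3 -m handwheel '[{"x":1.5,"y":0,"z":0,"ax":0,"ay":0,"az":0},{"x":3,"y":0,"z":0,"ax":0,"ay":0,"az":0},{"x":2.6,"y":0,"z":0,"ax":0,"ay":0,"az":0},{"x":1.5,"y":0,"z":1,"ax":0,"ay":0,"az":0},{"x":0,"y":0,"z":2.5,"ax":0,"ay":0,"az":0},{"x":0,"y":0,"z":2.5,"ax":0,"ay":0,"az":0},{"x":0,"y":0,"z":2.5,"ax":0,"ay":0,"az":0},{"x":0,"y":0,"z":1.5,"ax":0,"ay":0,"az":0},{"x":0,"y":0,"z":1,"ax":0,"ay":0,"az":0},{"x":0,"y":0,"z":0.5,"ax":0,"ay":0,"az":0},{"x":0,"y":0,"z":0.1,"ax":0,"ay":0,"az":0},{"x":0,"y":0,"z":0,"ax":0,"ay":0,"az":0},{"x":0,"y":0,"z":0,"ax":0,"ay":0,"az":0}]'
python3 -m handwheel '[{"x":0,"y":0,"z":0,"ax":0,"ay":0,"az":0},{"x":0,"y":0,"z":0,"ax":0,"ay":0,"az":0},{"x":0,"y":0,"z":0,"ax":0,"ay":0,"az":0},{"x":0,"y":0,"z":0,"ax":0,"ay":0,"az":0},{"x":0,"y":0,"z":0,"ax":0,"ay":0,"az":0},{"x":0,"y":0,"z":0,"ax":0,"ay":0,"az":0},{"x":0,"y":0,"z":0,"ax":0,"ay":0,"az":0},{"x":0,"y":0,"z":0,"ax":0,"ay":0,"az":0}]' 0 25
```

```text
clock: 33.5
position: [449.1, 328.2, 74.8]
eef_rot: [3.14, -0.001, 1.767]
wrist_force: [0.7, -1.1, 0.4]
opening: 85.0
grip_force: 0.0
clock: 34.17
position: [448.0, 328.1, 73.8]
eef_rot: [3.142, -0.0, 1.767]
wrist_force: [-1.2, -0.5, 3.3]
opening: 21.3
grip_force: 25.7
```

```bash
python3 -m handwheel '[{"x":0,"y":0,"z":-0.3,"ax":0,"ay":0,"az":0},{"x":0,"y":0,"z":-0.5,"ax":0,"ay":0,"az":0},{"x":0,"y":0,"z":-1,"ax":0,"ay":0,"az":0},{"x":0,"y":0,"z":-1.7,"ax":0,"ay":0,"az":0},{"x":0,"y":0,"z":-2.5,"ax":0,"ay":0,"az":0},{"x":0,"y":0,"z":-2.5,"ax":0,"ay":0,"az":0},{"x":0,"y":0,"z":-1.5,"ax":0,"ay":0,"az":0},{"x":0,"y":0,"z":-0.5,"ax":0,"ay":0,"az":0},{"x":0,"y":0,"z":0,"ax":0,"ay":0,"az":0}]'
python3 -m handwheel '[{"x":-1,"y":-0.2,"z":0,"ax":0,"ay":0,"az":0},{"x":-2,"y":-0.5,"z":0,"ax":0,"ay":0,"az":0},{"x":-3,"y":-0.7,"z":0,"ax":0,"ay":0,"az":0},{"x":-3,"y":-0.7,"z":0,"ax":0,"ay":0,"az":0},{"x":-3,"y":-0.7,"z":0,"ax":0,"ay":0,"az":0},{"x":-3,"y":-0.7,"z":0,"ax":0,"ay":0,"az":0},{"x":-3,"y":-0.7,"z":0,"ax":0,"ay":0,"az":0},{"x":-3,"y":-0.7,"z":0,"ax":0,"ay":0,"az":0},{"x":-3,"y":-0.7,"z":0,"ax":0,"ay":0,"az":0},{"x":-3,"y":-0.7,"z":0,"ax":0,"ay":0,"az":0},{"x":-3,"y":-0.7,"z":0,"ax":0,"ay":0,"az":0},{"x":-3,"y":-0.7,"z":0,"ax":0,"ay":0,"az":0},{"x":-3,"y":-0.7,"z":0,"ax":0,"ay":0,"az":0},{"x":-3,"y":-0.7,"z":0,"ax":0,"ay":0,"az":0},{"x":-3,"y":-0.7,"z":0,"ax":0,"ay":0,"az":0},{"x":-1.2,"y":-0.2,"z":0,"ax":0,"ay":0,"az":0},{"x":-0.5,"y":0,"z":0,"ax":0,"ay":0,"az":0},{"x":0,"y":0,"z":0,"ax":0,"ay":0,"az":0},{"x":0,"y":0,"z":0,"ax":0,"ay":0,"az":0}]'
```

```text
clock: 34.92
position: [449.2, 328.6, 180.9]
eef_rot: [3.138, -0.001, 1.767]
wrist_force: [0.8, -0.3, 0.0]
opening: 21.7
grip_force: 25.3
clock: 36.5
position: [434.7, -119.2, 177.7]
eef_rot: [-3.14, -0.002, 1.767]
wrist_force: [-0.1, -0.4, -0.8]
opening: 21.6
grip_force: 25.3
```

```bash
python3 -m handwheel '[{"x":0,"y":0,"z":1,"ax":0,"ay":0,"az":0},{"x":0,"y":0,"z":2,"ax":0,"ay":0,"az":0},{"x":0,"y":0,"z":2.8,"ax":0,"ay":0,"az":0},{"x":0,"y":0,"z":2.8,"ax":0,"ay":0,"az":0},{"x":0,"y":0,"z":2.8,"ax":0,"ay":0,"az":0},{"x":0,"y":0,"z":1.8,"ax":0,"ay":0,"az":0},{"x":0,"y":0,"z":1,"ax":0,"ay":0,"az":0},{"x":0,"y":0,"z":0.5,"ax":0,"ay":0,"az":0},{"x":0,"y":0,"z":0.3,"ax":0,"ay":0,"az":0},{"x":0,"y":0,"z":0.3,"ax":0,"ay":0,"az":0},{"x":0,"y":0,"z":0.2,"ax":0,"ay":0,"az":0},{"x":0,"y":0,"z":0.1,"ax":0,"ay":0,"az":0},{"x":0,"y":0,"z":0,"ax":0,"ay":0,"az":0},{"x":0,"y":0,"z":0,"ax":0,"ay":0,"az":0}]'
python3 -m handwheel '[{"x":0,"y":0,"z":0.2,"ax":0,"ay":0,"az":0},{"x":0,"y":0,"z":0.1,"ax":0,"ay":0,"az":0},{"x":0,"y":0,"z":0.1,"ax":0,"ay":0,"az":0},{"x":0,"y":0,"z":0.05,"ax":0,"ay":0,"az":0},{"x":0,"y":0,"z":0,"ax":0,"ay":0,"az":0},{"x":0,"y":0,"z":0,"ax":0,"ay":0,"az":0}]'
```

```text
clock: 37.67
position: [435.6, -120.4, 23.1]
eef_rot: [3.141, 0.001, 1.767]
wrist_force: [0.6, -0.0, -1.0]
opening: 21.6
grip_force: 25.3
clock: 38.17
position: [435.2, -120.1, 17.9]
eef_rot: [-3.141, -0.0, 1.767]
wrist_force: [0.3, -0.5, -0.5]
opening: 21.8
grip_force: 25.3
```

```bash
python3 -m handwheel '[{"x":0,"y":0,"z":0.06,"ax":0,"ay":0,"az":0},{"x":0,"y":0,"z":0.05,"ax":0,"ay":0,"az":0},{"x":0,"y":0,"z":0,"ax":0,"ay":0,"az":0},{"x":0,"y":0,"z":0,"ax":0,"ay":0,"az":0}]'
python3 -m handwheel '[{"x":0,"y":0,"z":0.05,"ax":0,"ay":0,"az":0},{"x":0,"y":0,"z":0,"ax":0,"ay":0,"az":0},{"x":0,"y":0,"z":0,"ax":0,"ay":0,"az":0}]'
```

```text
clock: 38.5
position: [435.2, -120.1, 16.9]
eef_rot: [-3.142, -0.0, 1.767]
wrist_force: [0.2, 0.4, -0.9]
opening: 21.7
grip_force: 25.3
clock: 38.75
position: [435.3, -120.2, 16.7]
eef_rot: [3.142, 0.0, 1.767]
wrist_force: [-2.2, 0.6, 5.2]
opening: 22.0
grip_force: 25.8
```

Contact. Releasing and retreating up and to the left, clear of the view.

```bash
python3 -m handwheel '[{"x":0,"y":0,"z":0,"ax":0,"ay":0,"az":0},{"x":0,"y":0,"z":0,"ax":0,"ay":0,"az":0},{"x":0,"y":0,"z":0,"ax":0,"ay":0,"az":0},{"x":0,"y":0,"z":0,"ax":0,"ay":0,"az":0},{"x":0,"y":0,"z":-1,"ax":0,"ay":0,"az":0},{"x":0,"y":0,"z":-2,"ax":0,"ay":0,"az":0},{"x":0,"y":0,"z":-3,"ax":0,"ay":0,"az":0},{"x":0,"y":0,"z":-3,"ax":0,"ay":0,"az":0},{"x":0,"y":0,"z":-3,"ax":0,"ay":0,"az":0},{"x":0,"y":0,"z":-3,"ax":0,"ay":0,"az":0},{"x":2,"y":0,"z":-2,"ax":0,"ay":0,"az":0},{"x":3,"y":0,"z":0,"ax":0,"ay":0,"az":0},{"x":3,"y":0,"z":0,"ax":0,"ay":0,"az":0},{"x":3,"y":0,"z":0,"ax":0,"ay":0,"az":0},{"x":3,"y":0,"z":0,"ax":0,"ay":0,"az":0},{"x":2,"y":0,"z":0,"ax":0,"ay":0,"az":0},{"x":1,"y":0,"z":0,"ax":0,"ay":0,"az":0},{"x":0,"y":0,"z":0,"ax":0,"ay":0,"az":0}]' 5
python3 - <<'E'
from h import *
t=shot('top');cv2.imwrite('pics/end.png',cv2.cvtColor(cv2.resize(t['frame'][150:260,270:460],None,fx=4,fy=4,interpolation=cv2.INTER_CUBIC),cv2.COLOR_RGB2BGR))
E
```

```text
clock: 40.25
position: [401.7, 48.0, 186.9]
eef_rot: [3.141, -0.0, 1.77]
wrist_force: [0.2, 0.3, 0.3]
opening: 50.3
grip_force: 0.0
```

View pics/end.png

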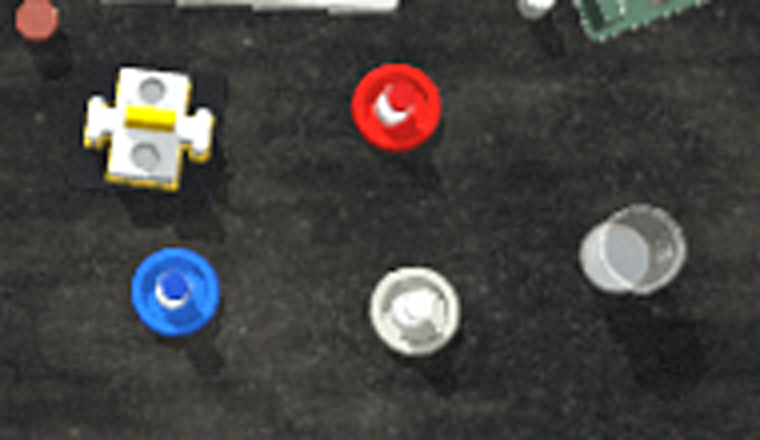

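The insert is on its outline at (150,125). Each vial is upright in its matching holder, and the beaker hasn't moved. Handing in.

```bash
python3 -c "
from rig import arm
print(arm.job_done())"
```

```text
the job is handed in; nothing more can be done
None
```

The job is handed in at about 40 s on the clock: the final top picture shows the insert upright on its yellow outline, the red, blue and grey vials standing in their matching holders, and the beaker where it was.

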